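Raise the nestling's barrier

TASK

One of the two pens holds the practice nestling, the other a small cup. Open the nestling's pen for feeding: push its counterweighted barrier bar up past its balance point, without gripping it or forcing it, so that it stays raised by itself when you draw back. Leave the other pen's bar down, and do not disturb the nestling, the cup or the things lying in front of the pens.

Things in the scene. Friction and masses are not known exactly. Their poses are not given: they have to be found in the camera images.
- pens: white plastic tray with two pens side by side, fixed to the bench, 440 mm wide (y), 165 mm deep (x), floor 6 mm thick, walls 70 mm high at sides, back and middle, none in front, open above. Origin: under it, 20 mm behind its front edge, half-way across; +x to its back (away from the robot), +y to the left pen, z up. Pen centres at x 78, y +-106 mm
- bar_left (a joint): angle of the left pen's bar (rad): 0 = down and level across the pen's front, its free end on the middle rest; grows as the free end rises, in the upright plane across the tray's front; stop at 1.4. Under about 0.85 it falls back by its weight, beyond that it falls on up to the stop and stays. Raising it from below its middle takes 1 to 2 N
- bar_right (a joint): the same for the right pen's bar, a mirror image with its pivot at the right front corner
- bar_left_pivot (a point): pivot of the left bar, on its axis, 200 mm left of the pens' middle line, 120 mm above the bench, fixed, 16 mm in front of an aluminium post (26 mm wide, 140 mm high). The bar is a round aluminium tube of 14 mm diameter, reaching 185 mm from here towards the pens' middle
- bar_right_pivot (a point): pivot of the right bar, 200 mm right of the pens' middle line, otherwise the same
- bar_left_mid (a point): point on the left bar's axis line, 115 mm from its pivot; moves with the bar. The front below the bar is open over 160 mm between end post and middle rest, so fingers can reach under it
- bar_right_mid (a point): the same on the right bar
- bar_left_weight (a point): centre of the left bar's counterweight, a dark disc of 38 mm diameter, 20 mm thick, on a stalk 62 mm from the pivot, at 110 degrees from the bar: above the pivot and a little outward when the bar is down; moves outward and down as the bar rises
- bar_right_weight (a point): the same for the right bar
- bar_rest (a point): top of the small black ledge (52 mm along y, 34 mm along x, 112 mm above the bench) on the middle post at the front, on which both bars' free ends rest; fixed
- nestling: practice nestling: a life-size dark speckled bird on a round wooden foot (70 mm across, 8 mm thick); 73x119x82 mm over all, loose, 0.24 kg, standing in one of the two pens; origin under the foot's centre, z up
- feed_cup: small white cup, 64 mm wide, 36 mm high, loose, standing in the other pen; origin under it, z up
- feed_lid: dark green jar lid with feed in it, 96 mm wide, 17 mm high, loose on the bench in front of the pens; origin under it
- tweezers: steel tweezers, 146 mm long, 21 mm high, loose on the bench in front of the pens; origin under their middle

How it is judged:
At the end, for the whole second after the job is handed in: the bar of the nestling's pen stands raised by itself (over 1.25 rad), at rest; the other bar is down (under 0.1 rad); nestling and cup stand upright within 30 mm of where they were (((y of nestling in the frame of pens above 0.03 m and value of joint bar_left above 1.25 rad and value of joint bar_right below 0.1 rad) or (y of nestling in the frame of pens below -0.03 m and value of joint bar_right above 1.25 rad and value of joint bar_left below 0.1 rad)) and distance of each of nestling, feed_cup from where it was at the start of the episode below 0.03 m and angle between each of nestling, feed_cup's own z axis and vertical below 0.4 rad and velocity of joint bar_left between -0.1 and 0.1 rad/s and velocity of joint bar_right between -0.1 and 0.1 rad/s); the robot touches nothing.
It fails at once if the other pen's bar is raised (over 0.3 rad) ((y of nestling in the frame of pens above 0.03 m and value of joint bar_right above 0.3 rad) or (y of nestling in the frame of pens below -0.03 m and value of joint bar_left above 0.3 rad)).
It fails at once if the nestling is disturbed (moved over 30 mm or tipped) (distance of nestling from where it was at the start of the episode above 0.03 m or angle between nestling's own z axis and vertical above 0.5 rad).
It fails at once if the cup is disturbed (moved over 30 mm or tipped) (distance of feed_cup from where it was at the start of the episode above 0.03 m or angle between feed_cup's own z axis and vertical above 0.5 rad).
It fails at once if the lid or the tweezers in front are moved over 30 mm (distance of any of feed_lid, tweezers from where it was at the start of the episode above 0.03 m).
It fails at once if a bar is gripped or forced (over 18 N between the fingers and it) (contact force between the fingers and bar_left above 18 N or contact force between the fingers and bar_right above 18 N).
It also fails if it takes over 32 s, if anything falls off the work surface, if the arm or the gripper's body presses on something with over 40 N, if the wrist force passes 120 N, or if a joint passes its speed limit or range.

ROBOT

A 6-joint arm with a two-finger parallel gripper is mounted at the origin on a cart in front of the work surface, level with it; the furniture and walls round the work are solid. World frame = base frame: x ahead of the robot, y to its left, z up, the work surface at z = 0. Lengths are in m, angles in rad, forces in N, time in s.
With the tool pointing down it reaches from about 0.3 to 0.775 m from the base axis. Payload 14.6 kg.
Tool frame: the origin (TCP) lies at the very end of the fingers, on their centre line; the grasp point (between the pads) lies 19 mm behind it; z points along the fingers, x is the direction in which the jaws open and shut, and the axes are right-handed (so a half turn about z gives the same grasp; the last joint's range is limited). The gripper opens to 94 mm and grips with 3 to 60 N. Pads are 16 mm wide; open, the fingers measure 119 mm over their backs; the gripper's body (75 mm by 177 mm) begins 78 mm behind the grasp point.
Start: joints at [1.176, 0.3, 1.521, -0, 1.321, -0.067], TCP at [0.177, 0.521, 0.205] pointing down, gripper open.
Joint ranges: [-3.03, 3.03], [-0.79, 2.21], [0.23, 2.52], [-1.04, 4.18], [0, 3.07], [-2.55, 2.55]. Speed limits (rad/s): [2.22, 2.22, 2.57, 3.14, 3.14, 3.14].

INTERFACE

Orientations are given as [roll, pitch, yaw] about the fixed x, y, z axes, in that order (R = Rz(yaw) Ry(pitch) Rx(roll)).
In Python, from station import ctrl gives the robot as it stands.
- The arm moves only by the shell command python3 -m inch 'ROWS' [FORCE]. ROWS is JSON, one flat list of numbers, 7 for each row, row after row: the shift along the tool's x, y, z in cm, then the turn, a rotation vector about the tool's x, y, z in rad, then the opening, from 0 (shut) to 1 (fully open). In form: [tx, ty, tz, wx, wy, wz, claw, tx, ty, tz, wx, wy, wz, claw, ...]. A call has 1 to 20 rows; each row shifts and turns the commanded pose from where the row before left it, along the tool's axes as they then stand; what a row does not reach is not made up. A row lasts 1/8 s, in which the tool goes at most 62.5 mm and 10.7 degrees, less where a joint would pass 70% of its speed; a pose out of reach is approached as far as the arm can. A call is refused whole if a number of a shift passes 6.25 or a number of a turn 0.188, either way. A call with a gripper value outside its range is refused whole. The fingers move at their own pace and stop on an object; FORCE is the grip in N (left out, the last holds). Time passes only in rows, so rows that do not move let the fingers close. It gives the time, the measured TCP pose, the force and the opening at its end, in the units of the state.
- ctrl.get_obs(): the state, without advancing time (a new reading comes with each control period).
- ctrl.camera(name): name is "scene" or "top" or "wrist"; returns (picture, depth): 400x640x3 uint8, red, green, blue; 400x640 float32, m along the optical axis (not along the pixel's ray), 0 where there is no reading.
- ctrl.camera_params(name): a dict with "vertical_fov" (degrees; the focal length in pixels is half the picture's height over the tangent of half this angle, whatever the lens; pixels are square), "cx", "cy" (the principal point, pixels), "camera_from_world" (4x4, takes a point from world to camera coordinates); the wrist camera has in their place "mount" (4x4, takes a point from camera to tool coordinates, whose origin is the TCP and whose axes are the tool frame's). Camera axes: x right, y down, z forward; pixel columns grow to the right and rows downward; lengths in m; the calibration is good to about 2 mm. A picture is of the moment at which its call begins: read the wrist's pose just before it. camera_params takes no time and is no camera call.
- ctrl.hand_in(): hands the job in, once; it reports no verdict.
Trained networks look in the newest picture that a camera, given by its name, has taken for a name from the list of things; names that differ only in an ending like _2 or _b are one class to them, and where a whole thing is asked for, a point or a joint stands for the part that bears it (a point fixed in the world has none). Each returns a list of dicts, best first, with "score" (0 to 1); they miss things now and then, are a little off and sometimes report something else, mostly with a low value. They report only what shows in the picture. A call takes as long as a camera call.
- ctrl.spot_in(camera, label): "bbox" ([centre column, centre row, width, height] in pixels, round what is visible of it).
- ctrl.place_of(camera, label): "centre" ([column, row] in pixels: a listed point, or the origin of a listed thing).
The state is a dict: "time_s": time; "qpos": joint angles; "joint_vel": joint speeds; "tau": joint torques, N m; "ee_pos": TCP position; "eef_rot": TCP orientation; "force": force on the tool from outside, world axes, zero at the start; "moment": the same for the moment, N m; "grip_width": finger opening in m.
Only numpy, scipy, OpenCV 4.12 (cv2) and the standard library are available. Lean on these libraries where they do the work, as an engineer would, in place of code of your own. Each camera call takes 0.05 s, during which the arm holds its last target. There are 200 camera calls.

## Working session

There is one attempt and no reset: what is moved stays moved. The work goes in short steps, Python scripts to look and compute and a shell command to move; the robot and the scene stay as the last step left them, time stands still between calls to the robot, and variables do not carry over. Pictures are saved under pics/ and viewed, about 8 in all and at most 12, crops included, and the job is handed in when it is done.

```bash
mkdir -p pics; cat > h.py <<'E'
import numpy as np, cv2
from station import ctrl
from scipy.spatial.transform import Rotation as R
def cam(n):
    p=ctrl.camera_params(n); o=ctrl.get_obs(); im,d=ctrl.camera(n)
    f=200/np.tan(np.radians(p["vertical_fov"])/2)
    if n=="wrist":
        T=np.eye(4);T[:3,:3]=R.from_euler('xyz',o["eef_rot"]).as_matrix();T[:3,3]=o["ee_pos"];W=T@np.array(p["mount"])
    else: W=np.linalg.inv(np.array(p["camera_from_world"]))
    return im,d,f,p["cx"],p["cy"],W
def pt(c,u,v,z=None):
    im,d,f,cx,cy,W=c
    r=np.array([(u-cx)/f,(v-cy)/f,1]); 
    if z is None:
        q=d[int(v)-2:int(v)+3,int(u)-2:int(u)+3]; q=q[q>0]; s=np.median(q) if len(q) else np.nan
    else:
        rw=W[:3,:3]@r; s=(z-W[2,3])/rw[2]
    return W[:3,:3]@(r*s)+W[:3,3]
E
python3 - <<'E'
from h import *
np.set_printoptions(precision=3,suppress=True)
o=ctrl.get_obs();print(o["time_s"],o["ee_pos"],o["eef_rot"],o["grip_width"])
for n in("scene","top"):
    c=cam(n);cv2.imwrite(f"pics/{n}.png",c[0][:,:,::-1])
    print(n,"campos",c[5][:3,3])
    for l,z in(("bar_left_pivot",.12),("bar_right_pivot",.12),("bar_left_mid",.12),("bar_right_mid",.12),("bar_rest",.112),("pens",0),("nestling",.006),("feed_cup",.006),("feed_lid",0),("tweezers",0)):
        for r in ctrl.place_of(n,l)[:2]:
            print(l,round(r["score"],2),np.round(r["centre"]),pt(c,*r["centre"],z))
E
```

```text
0.0 [0.177 0.52  0.205] [-3.141  0.001  1.243] 0.09392749779173025
scene campos [ 0.051 -0.26   0.788]
bar_right_pivot 0.64 [417. 234.] [ 0.506 -0.23   0.12 ]
bar_left_mid 0.78 [309. 184.] [0.52  0.047 0.12 ]
bar_right_mid 0.84 [368. 214.] [ 0.505 -0.116  0.12 ]
bar_rest 0.87 [340. 197.] [ 0.525 -0.034  0.112]
bar_rest 0.54 [306. 182.] [0.527 0.06  0.112]
pens 0.94 [333. 219.] [ 0.528 -0.015  0.   ]
nestling 0.76 [391. 216.] [ 0.602 -0.146  0.006]
feed_cup 0.81 [322. 183.] [0.619 0.067 0.006]
feed_lid 0.98 [404. 321.] [ 0.363 -0.276  0.   ]
tweezers 0.51 [197. 222.] [0.354 0.299 0.   ]
top campos [ 0.371 -0.01   1.27 ]
bar_left_pivot 0.57 [247. 195.] [0.536 0.175 0.12 ]
bar_left_pivot 0.56 [428. 206.] [ 0.499 -0.259  0.12 ]
bar_right_pivot 0.6 [414. 209.] [ 0.493 -0.225  0.12 ]
bar_right_pivot 0.6 [331. 203.] [ 0.511 -0.026  0.12 ]
bar_left_mid 0.7 [292. 200.] [0.522 0.067 0.12 ]
bar_right_mid 0.15 [235. 192.] [0.544 0.205 0.12 ]
bar_rest 0.55 [334. 194.] [ 0.534 -0.036  0.112]
pens 0.92 [331. 202.] [ 0.529 -0.029  0.   ]
nestling 0.78 [373. 175.] [ 0.597 -0.142  0.006]
feed_lid 0.92 [426. 261.] [ 0.368 -0.273 -0.   ]
tweezers 0.42 [208. 265.] [0.371 0.297 0.   ]
```

```bash
python3 -c "
import cv2,numpy as np
a=cv2.imread('pics/scene.png')[110:360,150:520];b=cv2.imread('pics/top.png')[110:310,170:490]
cv2.imwrite('pics/a.png',cv2.resize(a,None,fx=2.1,fy=2.1));cv2.imwrite('pics/b.png',cv2.resize(b,None,fx=2.5,fy=2.5))"
```

```text
(no output)
```

View pics/a.png

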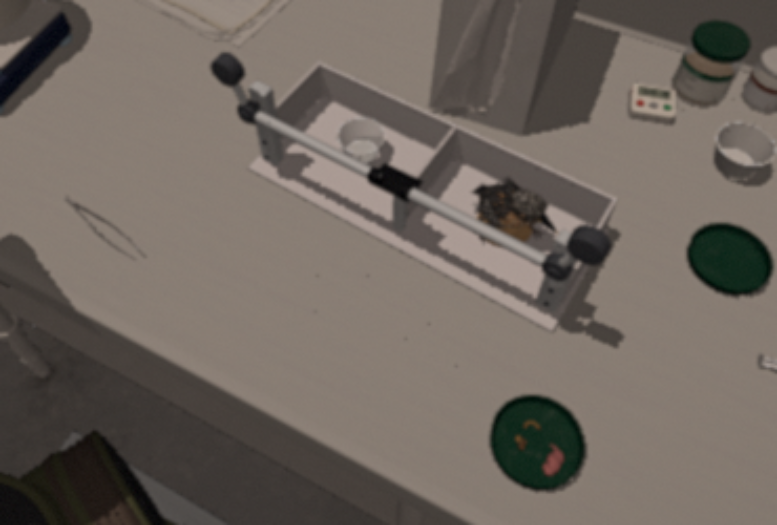

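View pics/b.png

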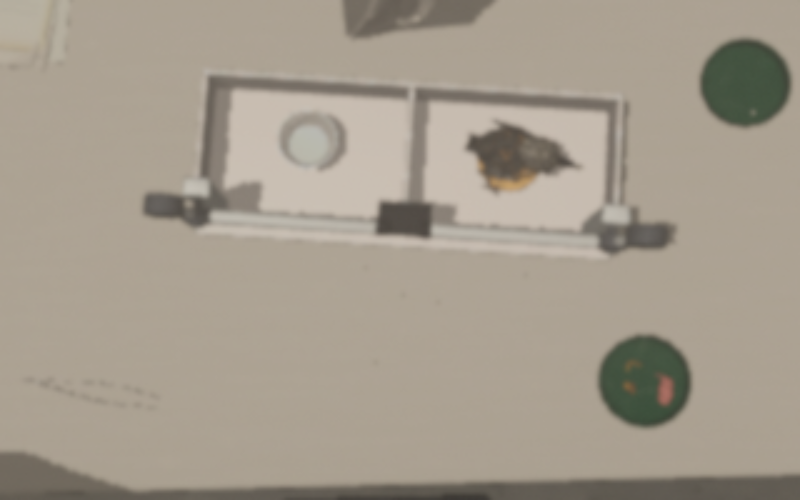

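The nestling, a dark speckled bird, stands in the right pen (top crop about (520,155), y≈-0.14). The cup is in the left pen (310,140). So the right bar, with its pivot at about (0.505,-0.228), has to go up, and the lid and tweezers are well clear of the approach. I'll stage in front of it with the fingers shut.

```bash
python3 -m inch '[0,0,-3,0,0,0,0, -3.4,3.1,-0.1,0,0,0,0, -3.4,3.1,-0.1,0,0,0,0, -3.4,3.1,-0.1,0,0,0,0, -3.4,3.1,-0.1,0,0,0,0, -3.4,3.1,-0.1,0,0,0,0, -3.4,3.1,-0.1,0,0,0,0, -3.4,3.1,-0.1,0,0,0,0, -3.4,3.1,-0.1,0,0,0,0, -3.4,3.1,-0.1,0,0,0,0, -3.4,3.1,-0.1,0,0,0,0, -3.4,3.1,-0.1,0,0,0,0, -3.4,3.1,-0.1,0,0,0,0, -3.4,3.1,-0.1,0,0,0,0, -3.4,3.1,-0.1,0,0,0,0, -3.4,3.1,-0.1,0,0,0,0, 0,0,0,0,0,-0.123,0, 0,0,0,0,0,-0.123,0, 0,0,0,0,0,0,0]'; python3 - <<'E'
from h import *
np.set_printoptions(precision=3,suppress=True)
o=ctrl.get_obs();print(o["qpos"])
c=cam("wrist");cv2.imwrite("pics/w1.png",c[0][:,:,::-1]);print(c[5])
for l,z in(("bar_right_pivot",.12),("bar_right_mid",.12),("bar_rest",.112),("nestling",.006)):
    for r in ctrl.place_of("wrist",l)[:2]: print(l,r["score"],r["centre"],pt(c,*r["centre"],z))
E
```

```text
time_s: 3.48
ee_pos: [0.4531, -0.1119, 0.2504]
eef_rot: [-3.142, 0.0, 1.488]
force: [0.3, -0.2, -0.7]
grip_width: 0.0006
[-0.321  0.078  1.679 -0.     1.385 -1.809]
[[ 0.081  0.966  0.247  0.382]
 [ 0.997 -0.079 -0.02  -0.107]
 [-0.     0.248 -0.969  0.429]
 [ 0.     0.     0.     1.   ]]
bar_right_pivot 0.92 [197.7, 247.1] [ 0.492 -0.229  0.12 ]
bar_rest 0.71 [400.4, 258.9] [ 0.524 -0.031  0.112]
```

View pics/w1.png

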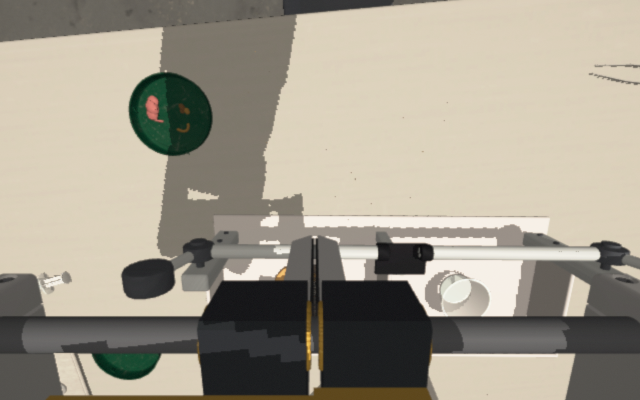

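```bash
python3 - <<'E'
from h import *
np.set_printoptions(precision=3,suppress=True)
c=cam("wrist");im,d,f,cx,cy,W=c
v,u=np.mgrid[0:400,0:640]
P=np.stack([(u-cx)/f*d,(v-cy)/f*d,d],-1)@W[:3,:3].T+W[:3,3]
for y0 in(-.19,-.17,-.14,-.113,-.09,-.07):
    m=(d>0)&(abs(P[...,1]-y0)<.006)&(P[...,2]>.105)&(P[...,2]<.14)&(P[...,0]>.47)&(P[...,0]<.56)
    q=P[m]; print(y0,len(q), q[:,0].min(),q[:,0].max(),q[:,2].max()) if len(q) else print(y0,0)
m=(d>0)&(P[...,1]<-.06)&(P[...,1]>-.215)&(P[...,2]>.02)&(P[...,2]<.1)&(P[...,0]>.53)&(P[...,0]<.64)
q=P[m];print("bird min x",np.percentile(q[:,0],[0,2,5,20]), q[:,1].min(),q[:,1].max(),q[:,2].max())
E
```

```text
-0.19 174 0.4919695779475992 0.5047821065133947 0.12735796235717123
-0.17 185 0.4939440141866047 0.5080064092092232 0.12774515293179484
-0.14 88 0.4966950721294384 0.5097931718912934 0.12722205732455888
-0.113 0
-0.09 116 0.5015244348735688 0.5141880380630899 0.1283601468483524
-0.07 178 0.5029065537117542 0.5159391265433659 0.1274039297751901
bird min x [0.594 0.595 0.595 0.597] -0.12586808292897758 -0.12309642377213523 0.06323521837694235
```

The wrist view shows the right pivot at (200,250), the bar running along row 252 and the rest at (400,258). The bar lies parallel to the tool's x axis, at x≈0.506 for y≈-0.113. Next I pitch the tool forward 50°.

```bash
python3 -m inch '[0,0,0,-0.175,0,0,0, 0,0,0,-0.175,0,0,0, 0,0,0,-0.175,0,0,0, 0,0,0,-0.175,0,0,0, 0,0,0,-0.175,0,0,0, 0,0,0,0,0,0,0]'; python3 -c "
from h import *
print(np.round(ctrl.get_obs()['qpos'],3))"
```

```text
time_s: 4.53
ee_pos: [0.4531, -0.1099, 0.2497]
eef_rot: [2.295, -0.005, 1.495]
force: [0.8, -0.8, 1.4]
grip_width: 0.0002
[-0.5   -0.336  2.259  0.677  0.52  -2.467]
```

```bash
python3 -m inch '[0,0,0,0,-0.1,0.084,0, 0,0,0,0,-0.1,0.084,0, 0.3,-2.4,2.1,0,0,0,0, 0.3,-2.4,2.1,0,0,0,0, 0.3,-2.4,2.1,0,0,0,0, 0.3,-2.4,2.1,0,0,0,0, 0,0,0,0,0,0,0]'; python3 - <<'E'
from h import *
np.set_printoptions(precision=3,suppress=True)
o=ctrl.get_obs();print(o["qpos"]);print(R.from_euler('xyz',o["eef_rot"]).as_matrix())
c=cam("wrist");cv2.imwrite("pics/w2.png",c[0][:,:,::-1])
E
```

```text
time_s: 5.4
ee_pos: [0.4528, -0.092, 0.131]
eef_rot: [2.329, 0.003, 1.335]
force: [0.4, -0.4, 0.2]
grip_width: 0.0003
[-0.311 -0.109  2.4    0.921  0.066 -2.545]
[[ 0.233  0.669  0.705]
 [ 0.972 -0.158 -0.171]
 [-0.003  0.726 -0.688]]
```

View pics/w2.png

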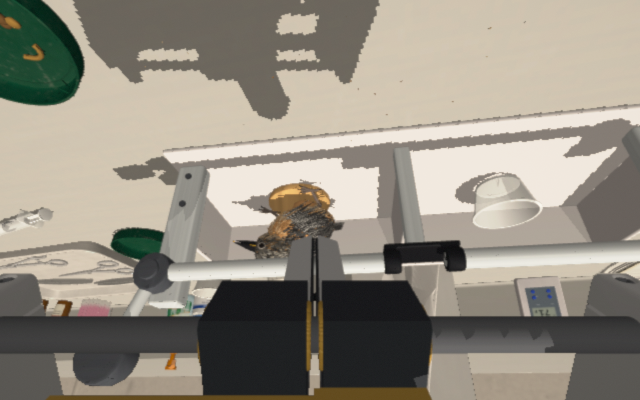

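The right bar lies at row 268, with its pivot at (153,273) and the bird behind the fingers. The arm stopped 9 mm short, because q5≈0 and q6 is at its limit. I'll fit a quick kinematic model from the recorded poses to pick a reachable tilt.

```bash
cat > kin.py <<'E'
import numpy as np
from scipy.optimize import least_squares
from scipy.spatial.transform import Rotation as R
z=lambda a:R.from_euler('z',a).as_matrix(); y=lambda a:R.from_euler('y',a).as_matrix()
S=[([1.176,.3,1.521,0,1.321,-.067],[.177,.5205,.205],[-3.141,.001,1.243]),
([-.321,.078,1.679,0,1.385,-1.809],[.4531,-.1119,.2504],[-3.142,0,1.488]),
([-.5,-.336,2.259,.677,.52,-2.467],[.4531,-.1099,.2497],[2.295,-.005,1.495]),
([-.311,-.109,2.4,.921,.066,-2.545],[.4528,-.092,.131],[2.329,.003,1.335])]
def fk(q,k,C=None):
    h,L1,a,L2,L3,d=k
    A=z(q[0]);B=A@y(q[1]);Cc=B@y(q[2]);D=Cc@z(q[3])@y(q[4])@z(q[5])
    p=A@[0,d,h]+B@[0,0,L1]+Cc@[a,0,L2]+D@[0,0,L3]
    return p,D
def fit():
    return least_squares(lambda k:np.concatenate([fk(q,k)[0]-p for q,p,_ in S]),[.3,.3,0,.3,.25,.05])
lo=np.array([-3.03,-.79,.23,-1.04,0,-2.55]);hi=np.array([3.03,2.21,2.52,4.18,3.07,2.55])
if __name__=="__main__":
    s=fit();k=s.x;print(k.round(3),abs(s.fun).max())
    M=[fk(q,k)[1].T@R.from_euler('xyz',e).as_matrix() for q,p,e in S];C=M[0];print(C.round(2),[round(R.from_matrix(C.T@m).magnitude(),3) for m in M])
    def ik(p,Rt,q0):
        f=lambda q:np.r_[fk(q,k)[0]-p,.2*R.from_matrix((fk(q,k)[1]@C).T@Rt).as_rotvec()]
        best=least_squares(f,np.clip(q0,lo+1e-3,hi-1e-3),bounds=(lo,hi));return best.x,abs(best.fun).max()
    for az in(-.1,-.35,-.5):
      for b in(40,50,55,60):
        for flip in(0,1):
          out=[]
          for p in([.46,-.10,.135],[.517,-.119,.071],[.517,-.13,.14],[.517,-.16,.19]):
            Rt=R.from_euler('z',az+np.pi/2).as_matrix()@R.from_euler('x',np.pi-np.radians(90-b)).as_matrix()
            q0=[-.35,-.1,2.2,.3,.4,-1.9] if not flip else [-.35,-.1,2.2,3.1,.3,1.3]
            q,e=ik(np.array(p),Rt,q0); out.append("OK " +str(q.round(2)) if e<2e-3 else f"x{e:.3f}")
          print(az,b,flip,out)
E
python3 kin.py
```

```text
[0.222 0.424 0.041 0.447 0.271 0.037] 0.00029661771530933856
[[-1.  0.  0.]
 [-0. -1.  0.]
 [ 0.  0.  1.]] [0.0, 0.001, 0.001, 0.001]
-0.1 40 0 ['x0.016', 'x0.028', 'x0.018', 'x0.012']
-0.1 40 1 ['x0.006', 'OK [-0.42  0.24  2.29  2.32  0.34  2.16]', 'x0.008', 'x0.024']
-0.1 50 0 ['OK [-0.4  -0.09  2.3   0.67  0.32 -2.45]', 'x0.009', 'OK [-0.42  0.05  2.15  0.67  0.33 -2.46]', 'OK [-0.49 -0.01  2.07  0.56  0.48 -2.39]']
-0.1 50 1 ['x0.027', 'x0.012', 'x0.031', 'x0.046']
-0.1 55 0 ['OK [-0.39 -0.07  2.25  0.42  0.41 -2.2 ]', 'OK [-0.38  0.2   2.15  0.68  0.25 -2.47]', 'OK [-0.4   0.07  2.09  0.43  0.43 -2.22]', 'OK [-0.47  0.01  2.02  0.4   0.57 -2.22]']
-0.1 55 1 ['x0.037', 'x0.024', 'x0.041', 'x0.056']
-0.1 60 0 ['OK [-0.37 -0.05  2.19  0.28  0.51 -2.05]', 'OK [-0.36  0.21  2.09  0.39  0.35 -2.17]', 'OK [-0.39  0.09  2.03  0.29  0.53 -2.07]', 'OK [-0.46  0.04  1.95  0.29  0.67 -2.11]']
-0.1 60 1 ['x0.052', 'x0.035', 'x0.054', 'x0.069']
-0.35 40 0 ['x0.007', 'x0.027', 'x0.005', 'OK [-0.38 -0.04  2.2   0.2   0.12 -1.79]']
-0.35 40 1 ['OK [-0.25 -0.08  2.4   4.14  0.09  0.64]', 'OK [-0.
[... 959 characters left out ...]
 'x0.008', 'x0.016']
-0.5 50 0 ['OK [-0.17 -0.06  2.28 -0.7   0.32 -0.64]', 'x0.005', 'OK [-0.23  0.07  2.14 -0.6   0.31 -0.78]', 'OK [-0.31 -0.01  2.08 -0.32  0.41 -1.13]']
-0.5 50 1 ['x0.026', 'x0.013', 'x0.028', 'x0.042']
-0.5 55 0 ['OK [-0.19 -0.05  2.23 -0.45  0.41 -0.9 ]', 'OK [-0.21  0.22  2.13 -0.69  0.26 -0.66]', 'OK [-0.24  0.08  2.08 -0.37  0.41 -1.01]', 'OK [-0.32  0.01  2.02 -0.21  0.52 -1.23]']
-0.5 55 1 ['x0.037', 'x0.022', 'x0.040', 'x0.057']
-0.5 60 0 ['OK [-0.21 -0.03  2.17 -0.29  0.51 -1.06]', 'OK [-0.23  0.22  2.08 -0.4   0.36 -0.96]', 'OK [-0.25  0.1   2.02 -0.25  0.52 -1.14]', 'OK [-0.32  0.04  1.96 -0.15  0.64 -1.3 ]']
-0.5 60 1 ['x0.051', 'x0.033', 'x0.055', 'x0.072']
```

```bash
cat >> h.py <<'E'
def goal(p,az,b):
    o=ctrl.get_obs();C=R.from_euler('xyz',o["eef_rot"]).as_matrix()
    G=(R.from_euler('z',az+np.pi/2)*R.from_euler('x',np.pi/2+np.radians(b))).as_matrix()
    print("shift cm",(C.T@(np.array(p)-o["ee_pos"])*100).round(2),"turn",R.from_matrix(C.T@G).as_rotvec().round(3), "in goal axes",(G.T@(np.array(p)-o["ee_pos"])*100).round(2))
E
python3 -c "
from h import *
goal([.4745,-.103,.122],-.3,56)"
```

```text
shift cm [-0.52  0.86  2.39] turn [ 0.221 -0.039  0.055] in goal axes [-0.37  1.39  2.16]
```

```bash
python3 -m inch '[0,0,0,0.11,-0.02,0.028,0, 0,0,0,0.11,-0.02,0.028,0, 0,0,0,0,0,0,0, -0.2,0.7,1.1,0,0,0,0, -0.2,0.7,1.1,0,0,0,0, 0,0,0,0,0,0,0]'; python3 - <<'E'
from h import *
print(ctrl.get_obs()["qpos"].round(3) if hasattr(ctrl.get_obs()["qpos"],'round') else ctrl.get_obs()["qpos"])
goal([.4745,-.103,.122],-.3,56);goal([.512,-.115,.064],-.3,56)
E
```

```text
time_s: 6.2
ee_pos: [0.4811, -0.0908, 0.1258]
eef_rot: [2.401, -0.031, 1.345]
force: [-0.8, 0.7, -0.0]
grip_width: 0.0005
[-0.303 -0.026  2.297  0.514  0.152 -2.116]
shift cm [-1.34 -0.5  -0.  ] turn [ 0.146 -0.07   0.039] in goal axes [-1.36 -0.44  0.16]
shift cm [-1.85 -1.51  6.92] turn [ 0.146 -0.07   0.039] in goal axes [-1.4  -0.42  7.17]
```

```bash
python3 -m inch '[0,0,0,0.05,-0.023,0.013,0, 0,0,0,0.05,-0.023,0.013,0, 0,0,0,0.05,-0.023,0.013,0, -0.7,-0.2,0,0,0,0,0, -0.7,-0.2,0,0,0,0,0, 0,0,0,0,0,0,0]'; python3 - <<'E'
from h import *
print(ctrl.get_obs()["qpos"])
goal([.4745,-.103,.122],-.3,56);goal([.512,-.115,.064],-.3,56)
c=cam("wrist");cv2.imwrite("pics/w3.png",c[0][:,:,::-1])
E
```

```text
time_s: 6.95
ee_pos: [0.4734, -0.1021, 0.1233]
eef_rot: [2.542, -0.007, 1.28]
force: [-0.1, -0.5, -0.1]
grip_width: 0.0009
[-0.29134729 -0.01351542  2.22030926  0.01818802  0.33489516 -1.58400198]
shift cm [-0.06  0.04  0.18] turn [ 0.007 -0.011  0.003] in goal axes [-0.06  0.04  0.18]
shift cm [-0.17  0.01  7.19] turn [ 0.007 -0.011  0.003] in goal axes [-0.1   0.06  7.19]
```

```bash
python3 -m inch '[0,-0.3,1.2,0,0,0,0, 0,0,1.2,0,0,0,0, 0,0,1.2,0,0,0,0, 0,0,1.2,0,0,0,0, 0,0,1.2,0,0,0,0, 0,0,1.2,0,0,0,0, 0,0,0,0,0,0,0]'; python3 - <<'E'
from h import *
print(ctrl.get_obs()["qpos"])
goal([.512,-.115,.064],-.3,56)
c=cam("scene");cv2.imwrite("pics/s2.png",cv2.resize(c[0][120:300,240:500,::-1],None,fx=3,fy=3))
E
```

```text
time_s: 7.88
ee_pos: [0.5105, -0.1124, 0.0609]
eef_rot: [2.544, -0.008, 1.279]
force: [0.1, 0.0, 0.7]
grip_width: 0.0006
[-0.28947575  0.21111125  2.16649891  0.03199868  0.16597769 -1.59602032]
shift cm [-0.21  0.36 -0.13] turn [ 0.005 -0.011  0.002] in goal axes [-0.21  0.36 -0.13]
```

View pics/s2.png

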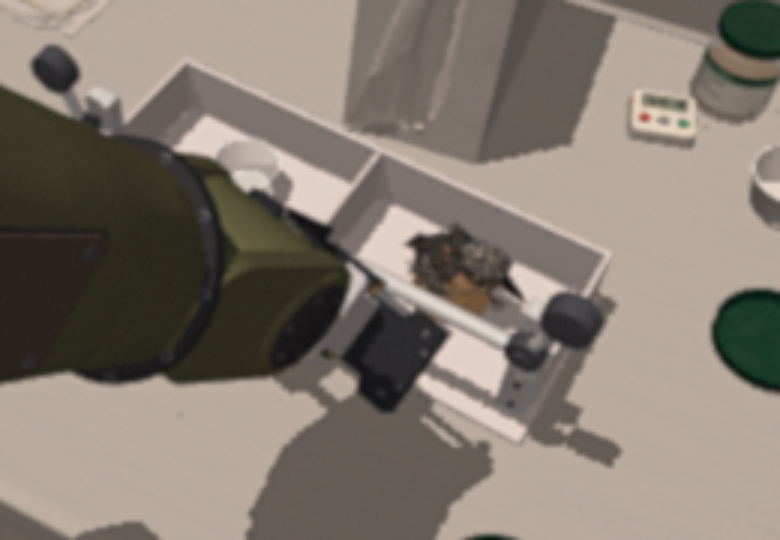

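The finger is under the right bar without contact (force about 0), and the bird and rest are clear. I'll pull back slightly so the gripper body clears the bar, then lift.

```bash
python3 -m inch '[0,0,-0.8,0,0,0,0, 0,0.39,-0.58,0,0,0,0, 0,0.39,-0.58,0,0,0,0, 0,0.39,-0.58,0,0,0,0, 0,0.39,-0.58,0,0,0,0, 0,0.39,-0.58,0,0,0,0, 0,0.39,-0.58,0,0,0,0, 0,0.39,-0.58,0,0,0,0, 0,0.39,-0.58,0,0,0,0, 0,0,0,0.0,0,0,0]'; python3 - <<'E'
from h import *
o=ctrl.get_obs();print(o["qpos"])
goal([.508,-.135,.155],-.15,56)
c=cam("scene");cv2.imwrite("pics/s3.png",cv2.resize(c[0][120:300,240:500,::-1],None,fx=3,fy=3))
E
```

```text
time_s: 9.18
ee_pos: [0.5057, -0.1114, 0.1248]
eef_rot: [2.542, -0.008, 1.279]
force: [-0.7, 1.5, -0.3]
grip_width: 0.0004
[-0.29073362  0.06105418  2.13900718  0.01808413  0.34160509 -1.58261179]
shift cm [-2.17  2.46 -2.  ] turn [ 0.007  0.073 -0.122] in goal axes [-2.3   2.17 -2.18]
```

View pics/s3.png

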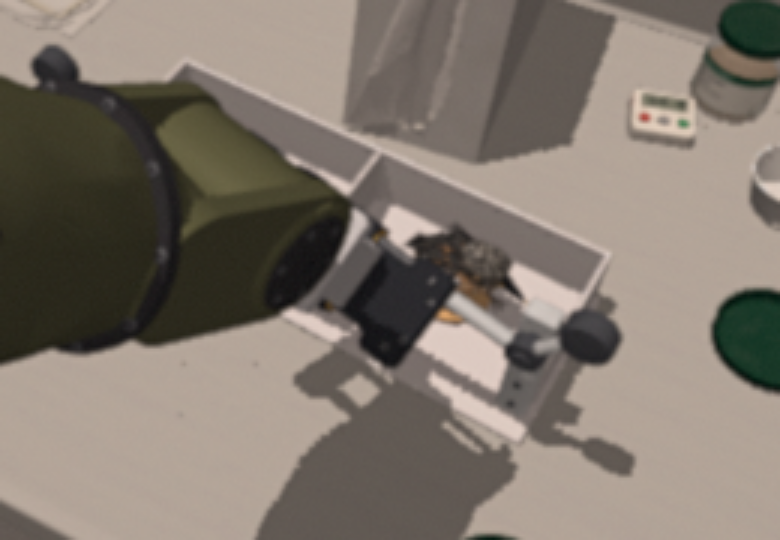

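```bash
python3 -m inch '[0,0,0,0.0,0.024,-0.04,0, 0,0,0,0.0,0.024,-0.04,0, 0,0,0,0.0,0.024,-0.04,0, -0.58,0.54,-0.55,0,0,0,0, -0.58,0.54,-0.55,0,0,0,0, -0.58,0.54,-0.55,0,0,0,0, -0.58,0.54,-0.55,0,0,0,0]'; python3 - <<'E'
from h import *
o=ctrl.get_obs();print(o["qpos"])
goal([.508,-.135,.155],-.15,56);goal([.505,-.164,.195],-.15,56)
E
```

```text
time_s: 10.1
ee_pos: [0.5073, -0.1354, 0.1548]
eef_rot: [2.542, 0.0, 1.419]
force: [-1.9, 0.6, -0.1]
grip_width: 0.0004
[-0.40304127  0.02468382  2.09139304  0.31991715  0.46121874 -2.0680394 ]
shift cm [0.05 0.06 0.01] turn [ 0.006  0.001 -0.001] in goal axes [0.04 0.06 0.01]
shift cm [-2.87  2.44 -3.21] turn [ 0.006  0.001 -0.001] in goal axes [-2.87  2.41 -3.23]
```

```bash
python3 -m inch '[-0.58,0.48,-0.64,0,0,0,0, -0.58,0.48,-0.64,0,0,0,0, -0.58,0.48,-0.64,0,0,0,0, -0.58,0.48,-0.64,0,0,0,0, -0.58,0.48,-0.64,0,0,0,0, 0,0,0,0,0,0,0, 0,0,0,0,0,0,0]'; python3 - <<'E'
from h import *
o=ctrl.get_obs();print(o["qpos"])
c=cam("scene");cv2.imwrite("pics/s4.png",cv2.resize(c[0][100:300,240:500,::-1],None,fx=3,fy=3))
E
```

```text
time_s: 10.98
ee_pos: [0.5047, -0.164, 0.1944]
eef_rot: [2.542, 0.0, 1.419]
force: [0.8, 1.0, -1.1]
grip_width: 0.0002
[-0.47513534 -0.02024468  2.03069545  0.33188454  0.58144106 -2.12098843]
```

View pics/s4.png

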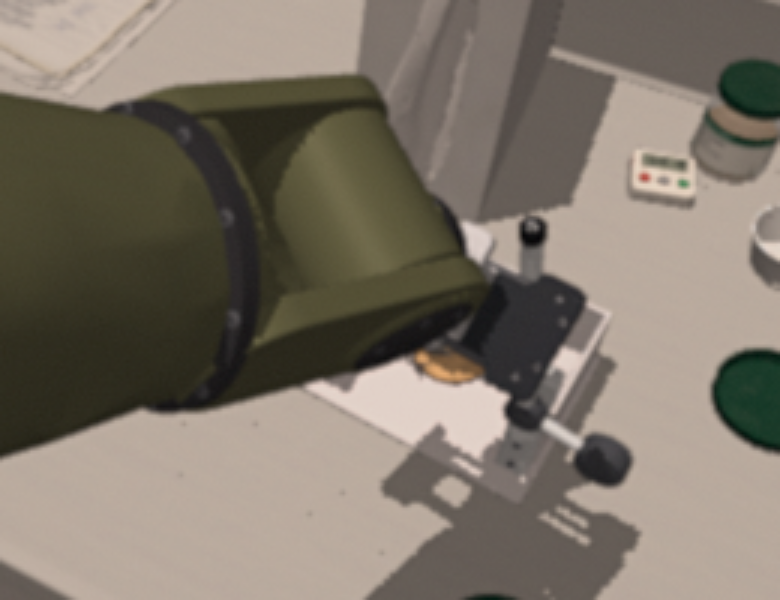

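The bar's free end stands almost upright at (533,230), with the counterweight outward and level, so it is past balance. Withdrawing along the fingers.

```bash
python3 -m inch '[0.5,0,-0.3,0,0,0,0, 0.5,0,-1.5,0,0,0,0, 0,0,-2,0,0,0,0, 0,0,-2,0,0,0,0, 0,0,-2,0,0,0,0, 0,0,-2,0,0,0,0, 0,-2.5,0,0,0,0,0, 0,-2.5,0,0,0,0,0, 0,0,0,0,0,0,0, 0,0,0,0,0,0,0, 0,0,0,0,0,0,0, 0,0,0,0,0,0,0]'; python3 - <<'E'
from h import *
np.set_printoptions(precision=3,suppress=True)
c=cam("top");cv2.imwrite("pics/t2.png",cv2.resize(c[0][110:310,170:490,::-1],None,fx=2.5,fy=2.5))
for l,z in(("nestling",.006),("feed_cup",.006),("feed_lid",0),("tweezers",0)):
    for r in ctrl.place_of("top",l)[:1]: print(l,r["score"],pt(c,*r["centre"],z))
c=cam("scene");cv2.imwrite("pics/s5.png",cv2.resize(c[0][100:300,240:500,::-1],None,fx=3,fy=3))
E
```

```text
time_s: 12.52
ee_pos: [0.4112, -0.1395, 0.2475]
eef_rot: [2.542, 0.0, 1.419]
force: [-0.0, -0.3, 0.6]
grip_width: 0.0004
nestling 0.69 [ 0.599 -0.15   0.006]
feed_cup 0.76 [0.63  0.077 0.006]
feed_lid 0.89 [ 0.367 -0.268  0.   ]
tweezers 0.66 [0.372 0.296 0.   ]
```

View pics/s5.png

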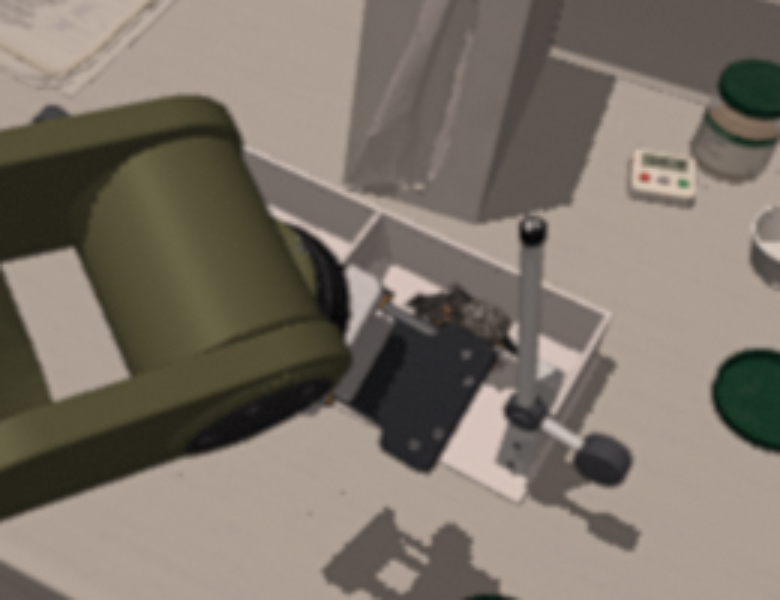

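View pics/t2.png

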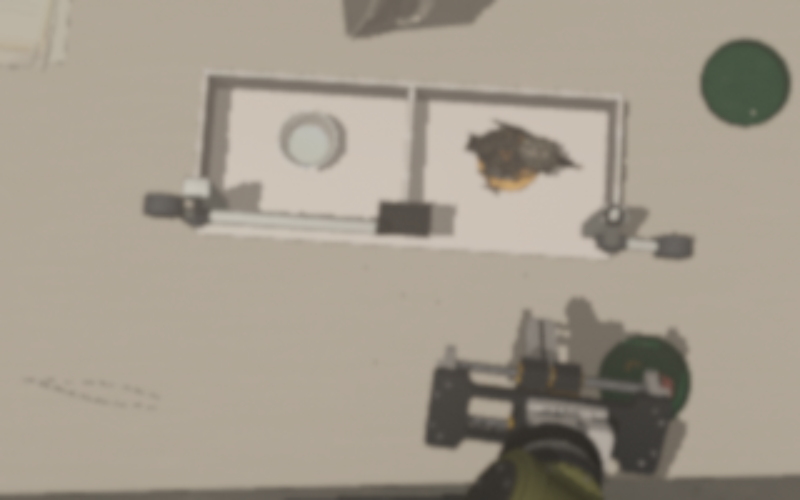

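The right bar stands raised and clear of the gripper, its end still at (533,230) as in the previous picture. The left bar is down on the rest, and bird, cup, lid and tweezers are where they were. Handing in.

```bash
python3 -c "
from station import ctrl
print(ctrl.hand_in(), ctrl.get_obs()['time_s'])"
```

```text
the job is handed in; nothing more can be done
the job is handed in; nothing more can be done
```

The nestling's pen, on the right, is open. I pushed its bar up from below with the shut fingers and drew back about 12 cm. I then handed the job in at about 12.6 s; no verdict was reported.

- **Right bar:** it stands nearly upright, with its end at the same pixel before and after I withdrew, so it holds itself. I did not measure its angle as a number; I judged it to be at the stop because it stayed still past balance.
- **Other bar:** the left bar is still down on the rest.
- **Nestling, lid and tweezers:** before and after positions agree within about 1 cm, which is the detector's noise.
- **Cup:** the two detector readings came from different cameras and differ by about 15 mm. In the top view it sits at the same pixels as before.
- **Forces:** the wrist readings taken between moves while pushing stayed around 2 N. The last reading after withdrawing was under 1 N, so the robot was touching nothing.

One intermediate pose fell 9 mm short at a joint limit in front of the pens. I re-planned with a steeper tilt before reaching under the bar.

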